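# Nip up the pipe clamp, then ease it a quarter turn

### The job

Fit the loose red T-handle squarely and fully home on the brass square drive of the pipe clamp, turn it clockwise until the clamp screw seats on the pipe and will go no further, then back it off a quarter turn so that the pipe can be turned for marking. Finish while still gripping the handle on the drive, holding the screw there: do not let go of it. Leave the other things on the bench where they are.

Things in the scene. Friction and masses are not known exactly. Their poses are not given: they have to be found in the camera images.
- handle: loose red T-handle, about 0.12 kg, standing upright on the bench: square hub 38 x 38 mm, 34 mm high, with a square bore open below, 26 mm across flats, 26 mm deep, its sides parallel to the hub's; on top a grip bar along x. Origin: centre of the underside (mouth of the bore), z up. It may be fitted in any of the four ways; on the drive it has about 0.09 rad of free play either way.
- bar (a point): point to grip on the handle, in the middle of its red bar, 56 mm above the handle's origin. The bar is 76 mm long (x), 16 mm wide (y) and spans 34 to 70 mm above the origin. The hub below stands out 11 mm beyond each side of the bar, so fingertips must stay above 34 mm. A white line marks the +x end of its top.
- drive_top (a point): centre of the top of the clamp screw's brass square drive, 141 mm above the bench; it turns with the screw, x and y square to the flats. The drive is 22 mm tall: 24 mm across flats over its lower 16 mm, then tapering over 6 mm to 15 mm across at the top, as a lead. It does not rise or sink as it turns.
- collar (a point): centre of the top of the dark round collar at the foot of the drive (52 mm diameter, 6 mm thick, turns with the screw), 22 mm below point drive_top and 119 mm above the bench. Fully home, the handle's underside rests on it, the handle's origin at this point.
- screw (a joint): angle of the clamp screw, rad: 0 = seated (firm stop, pad down on the pipe), negative = backed off; grows turning clockwise seen from above. Starts 0.6 to 1.2 short of the seat; a quarter turn back from the seat is -1.57; it can go to -2.8. Takes about 0.1 N m to turn and stays where it is left. A black rubber pad under the bridge rises 2 mm per rad backed off.
- clamp: pipe clamp fixed to the bench, placed and turned differently each time: plywood board 170 x 150 mm, a white pipe of 48 mm diameter, 280 mm long along x, in wooden cradles, and over it a blue bridge 50 x 128 mm (x, y), its top 113 mm above the bench. Origin: underside of the board, below the screw's vertical axis.
- pipe_cap: loose pink pipe end cap, 60 mm diameter, 45 mm high; origin at the centre of its underside. A bystander.
- joystick: loose black joystick: 60 mm square plate with a stalk and knob, 70 mm high, knob 30 mm across; origin at the centre of its underside. A bystander.
- driver_yellow: loose screwdriver with a yellow handle, 200 mm long, 26 mm high, lying at the far side; origin under its middle, x towards the tip. A bystander.
- driver_blue: loose screwdriver with a blue handle, 180 mm long, 26 mm high, lying at the far side; origin under its middle, x towards the tip. A bystander.
- pliers: loose orange-handled pliers, 165 mm long, 13 mm high, lying at the far side; origin under the middle. A bystander.
There are look-alikes about, which are no part of the job. What is meant by the handle is not blue, and is the larger of those in its own colour.

How it is judged:
By the outcome, as a careful person would: the job done as asked, in the order asked, and still so for the second after the job is handed in, while the arm keeps its last pose, push and grip.
It also fails if it takes over 58 s, if anything falls off the work surface, if the arm or the gripper's body presses on something with over 40 N, if the wrist force passes 120 N, or if a joint passes its speed limit or range.

### The arm

A 6-joint arm with a two-finger parallel gripper is mounted at the origin on the work surface. World frame = base frame: x ahead of the robot, y to its left, z up, the work surface at z = 0. Lengths are in m, angles in degrees, forces in N, time in s.
With the tool pointing down it reaches from about 0.4 to 0.825 m from the base axis. Payload 7 kg.
Tool frame: the origin (TCP) lies at the very end of the fingers, on their centre line; the grasp point (between the pads) lies 19 mm behind it (ctrl.grip_point_offset is the distance from the TCP to the grasp point, in m); x points along the fingers, z is the direction in which the jaws open and shut, and the axes are right-handed (so a half turn about x gives the same grasp; the last joint's range is limited). The gripper opens to 88 mm and grips with 3 to 60 N. Pads are 19 mm wide; open, the fingers measure 130 mm over their backs; the gripper's body (78 mm by 193 mm) begins 47 mm behind the grasp point.
Start: joints at [84.231, 20.546, 0.682, 0, -70.136, -16.507], TCP at [0.256, 0.625, 0.227] pointing down, gripper open.
Joint ranges: [-176.03, 176.03], [-82.01, 121.73], [-58.28, 71.71], [-173.87, 95.51], [-174.79, -0.11], [-173.66, 173.66]. Speed limits (degrees/s): [136.94, 136.94, 172.46, 180, 180, 180].

### API

Orientations are given as [roll, pitch, yaw] about the fixed x, y, z axes, in that order (R = Rz(yaw) Ry(pitch) Rx(roll)).
In Python, from plant import get_obs, snapshot, calibration, close_job, ctrl gives the robot as it stands.
- The arm moves only by the tool move_arm, never from a script. Its argument "commands" is a list that holds one entry, the list of rows, each a list of 4 numbers: the shift along the tool's x, y, z in cm, then the turn about the tool's x in rad. In form: [[[dx, dy, dz, spin], ...]]. A call has 1 to 8 rows; each row shifts and turns the commanded pose from where the row before left it, along the tool's axes as they then stand; what a row does not reach is not made up. A row lasts 1/10 s, in which the tool goes at most 50 mm and 8.59 degrees, less where a joint would pass 70% of its speed; a pose out of reach is approached as far as the arm can. A call with a gripper value outside its range is refused whole. "jaw" is the finger opening in cm, from 0 to 8.76, set as the call begins (left out, the last holds). The fingers move at their own pace and stop on an object; the grip force is fixed at half the most. Time passes only in rows, so rows that do not move let the fingers close. It gives the time, the measured TCP pose, the force and the opening at its end, in the units of the state.
- get_obs(): the state, without advancing time (a new reading comes with each control period).
- snapshot(name): name is "side" or "top"; returns (picture, depth): 384x512x3 uint8, red, green, blue; 384x512 float32, m along the optical axis (not along the pixel's ray), 0 where there is no reading.
- calibration(name): a dict with "mtx" (3x3 intrinsics, pixels), "T" (4x4, takes a point from camera to world coordinates). Camera axes: x right, y up, looking along -z (the intrinsics and any distortion apply to the point x, -y, -z); pixel columns grow to the right and rows downward; lengths in m; the calibration is good to about 2 mm. A picture is of the moment at which its call begins. calibration takes no time and is no camera call.
- close_job(): hands the job in, once; it reports no verdict.
The state is a dict: "clock": time; "joint_pos": joint angles; "qvel": joint speeds; "tau": joint torques, N m; "tool_pos": TCP position; "orientation": TCP orientation; "force": force on the tool from outside, world axes, zero at the start; "moment": the same for the moment, N m; "opening": finger opening in m.
Only numpy, scipy, OpenCV 4.12 (cv2) and the standard library are available. Lean on these libraries where they do the work, as an engineer would, in place of code of your own. Each camera call takes 0.05 s, during which the arm holds its last target. There are 200 camera calls.

## Working session

There is one attempt and no reset: what is moved stays moved. The work goes in short steps, Python scripts to look and compute and a tool call to move; the robot and the scene stay as the last step left them, time stands still between calls to the robot, and variables do not carry over. Pictures are saved under pics/ and viewed, about 8 in all and at most 12, crops included, and the job is handed in when it is done.

Besides the shell and the picture viewer there is one more tool, called after "Emit:" by a JSON object that holds its "method" and its "body", one argument or row to a line. move_arm: Moves the arm, as the interface text tells. Its arguments: {"type":"object","properties":{"commands":{"type":"array"},"jaw":{"type":"number"}},"required":["commands"]}

```bash
mkdir -p pics; ls
python3 - <<'E'
from plant import *
import cv2,numpy as np
print(get_obs())
for n in("side","top"):
    p,d=snapshot(n); np.savez(f"pics/{n}0.npz",p=p,d=d)
    cv2.imwrite(f"pics/{n}0.png",cv2.cvtColor(p,cv2.COLOR_RGB2BGR))
    print(n,calibration(n))
E
```

```text
pics
{'clock': 0.0, 'joint_pos': array([ 8.42307797e+01,  2.05903811e+01,  6.34597235e-01, -2.05284264e-02,
       -7.01355288e+01, -1.65065424e+01]), 'qvel': array([-0.03627462,  0.04097841, -0.01281212,  0.02258883, -0.02036323,
        0.05617429]), 'tau': array([-2.07930789e-03, -5.82718277e+01,  2.93066365e+01,  6.99753195e+00,
        7.07507323e-03, -1.52584389e-04]), 'tool_pos': array([0.25571034, 0.62416823, 0.22563955]), 'orientation': array([   4.57471094,   89.9066697 , -107.7080426 ]), 'force': array([ 0.12174824, -0.00926523,  0.83893746]), 'moment': array([0.01199422, 0.02757826, 0.04954693]), 'opening': 0.08788385778977094}
side {'mtx': array([[403.24031538,   0.        , 261.04744212],
       [  0.        , 403.24031538, 183.013168  ],
       [  0.        ,   0.        ,   1.        ]]), 'T': array([[-0.8508097 ,  0.35747019, -0.38514661,  0.21964884],
       [-0.52515753, -0.6038727 ,  0.59962266,  0.53229933],
       [-0.01823229,  0.71242742,  0.70150891,  0.78030002],
       [ 0.        ,  0.        ,  0.        ,  1.        ]])}
top {'mtx': array([[372.90495868,   0.        , 249.70494345],
       [  0.        , 372.90495868, 196.75846929],
       [  0.        ,   0.        ,   1.        ]]), 'T': array([[-0.01440306,  0.99805896, -0.06058766,  0.54899124],
       [-0.99957515, -0.01590753, -0.02442265, -0.02884038],
       [-0.02533904,  0.06021016,  0.99786405,  0.91274033],
       [ 0.        ,  0.        ,  0.        ,  1.        ]])}
```

View pics/side0.png

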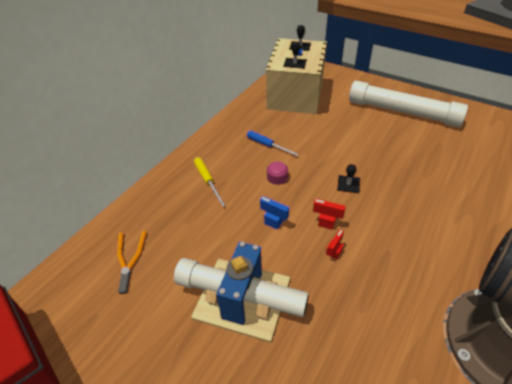

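View pics/top0.png

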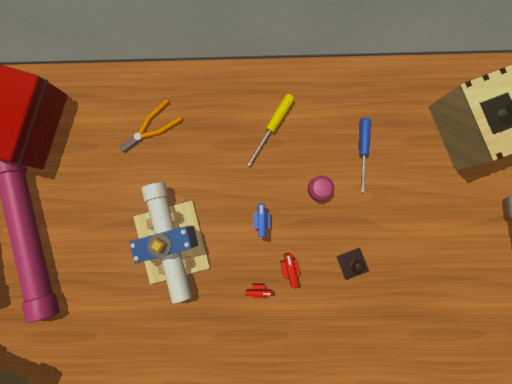

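Side view: red handles at (329,213) and a small one at (336,243), a blue one at (274,212), and the brass drive at (240,265). In the top view these are at (290,270), (258,292), (262,220) and (158,245). The larger red one, at top (290,270), fits the description. I'll confirm it in a crop and measure.

```bash
cat > h.py <<'E'
import numpy as np,cv2
from plant import *
def rays(n,uv):
    c=calibration(n);K=c["mtx"];T=c["T"];uv=np.atleast_2d(uv).astype(float)
    d=np.c_[(uv[:,0]-K[0,2])/K[0,0],-(uv[:,1]-K[1,2])/K[1,1],-np.ones(len(uv))]
    return T[:3,3],d@T[:3,:3].T
def onplane(n,uv,z):
    o,d=rays(n,uv); return o+d*((z-o[2])/d[:,2])[:,None]
def bydepth(n,uv,D):
    o,d=rays(n,uv); uv=np.atleast_2d(uv).astype(int); return o+d*D[uv[:,1],uv[:,0]][:,None]
def pix(n,P):
    c=calibration(n);q=(np.atleast_2d(P)-c["T"][:3,3])@c["T"][:3,:3]
    return np.c_[c["mtx"][0,0]*q[:,0]/-q[:,2]+c["mtx"][0,2],-c["mtx"][1,1]*q[:,1]/-q[:,2]+c["mtx"][1,2]]
def tri(a,b): # [(name,uv),..] two rays -> point, gap
    (o1,d1),(o2,d2)=rays(*a),rays(*b);d1=d1[0];d2=d2[0]
    s=np.linalg.lstsq(np.c_[d1,-d2],o2-o1,rcond=None)[0];p,q=o1+s[0]*d1,o2+s[1]*d2
    return (p+q)/2,np.linalg.norm(p-q)
def mask(p,lo,hi): # hsv
    return cv2.inRange(cv2.cvtColor(p,cv2.COLOR_RGB2HSV),lo,hi)
def red(p): return mask(p,(0,170,60),(6,255,255))|mask(p,(174,170,60),(180,255,255))
def brass(p): return mask(p,(15,120,90),(28,255,255))
def crop(n,p,u,v,r,s,name):
    c=p[max(v-r,0):v+r,max(u-r,0):u+r];return cv2.cvtColor(cv2.resize(c,(s,s),interpolation=cv2.INTER_CUBIC),cv2.COLOR_RGB2BGR)
E
python3 - <<'E'
from h import *
t=np.load("pics/top0.npz");s=np.load("pics/side0.npz")
ims=[crop("top",t["p"],280,275,40,390,""),crop("side",s["p"],329,222,35,390,"")]
ims2=[crop("top",t["p"],162,245,40,390,""),crop("side",s["p"],240,270,40,390,"")]
cv2.imwrite("pics/c1.png",np.hstack(ims));cv2.imwrite("pics/c2.png",np.hstack(ims2))
for n,f in(("top",t),("side",s)):
    p,D=f["p"],f["d"]
    for nm,m in(("red",red(p)),("brass",brass(p))):
        k,l,st,ce=cv2.connectedComponentsWithStats(m)
        for i in range(1,k):
            if 25<st[i,4]<2000:
                vu=np.argwhere(l==i);P=bydepth(n,vu[:,::-1],D)
                print(n,nm,ce[i].round(1),st[i,4],"z pct",np.percentile(P[:,2],[5,50,90,98]).round(3),"xy",np.median(P,0).round(3))
                hi=P[P[:,2]>np.percentile(P[:,2],98)-.006]
                if len(hi)>8:
                    r=cv2.minAreaRect((hi[:,:2]*1000).astype(np.float32));print("   top rect mm",np.round(r[0],1),np.round(r[1],1),round(r[2],1),len(hi))
E
```

```text
top red [ 43.8 128. ] 1835 z pct [0.011 0.052 0.085 0.091] xy [0.771 0.479 0.052]
   top rect mm [710.  216.7] [554.8 192.6] 75.9 170
top red [290.5 270.2] 374 z pct [0.031 0.067 0.071 0.073] xy [ 0.432 -0.098  0.067]
   top rect mm [477.7 -77.6] [170.5  28.3] 25.0 190
top red [257.6 291. ] 230 z pct [0.022 0.05  0.054 0.056] xy [ 0.386 -0.023  0.05 ]
   top rect mm [382.4 -23.5] [54.6 11.5] 89.2 115
top brass [243.1  61.1] 32 z pct [-0.003 -0.     0.001  0.002] xy [ 0.946  0.007 -0.   ]
   top rect mm [945.5   6.7] [38.2  9.8] 86.8 32
top brass [20.  66.2] 31 z pct [-0.003 -0.001  0.001  0.003] xy [ 0.947  0.572 -0.001]
   top rect mm [946.1 574.2] [40.3  8.2] 89.6 29
top brass [49.1 73.8] 145 z pct [-0.003 -0.001  0.001  0.002] xy [ 0.925  0.495 -0.001]
   top rect mm [925.6 503.3] [89.9 30.5] 84.3 142
top brass [395.6  80. ] 26 z pct [-0.002 -0.     0.001  0.003] xy [ 0.89  -0.372 -0.   ]
   top rect mm [ 888.5 -370.5] [15.2 21.2] 88.7 26
top brass [362.9  89. ] 38 z pct [-0.003 -0.     0.002  0.24 ] xy [ 0.867 -0.288 -0.   ]
top brass [105.6  92.2] 35 z pct [-0.003 -0.001  0.001 
[... 4824 characters left out ...]
[ 0.602  0.128 -0.   ]
side brass [238.7 264.4] 189 z pct [0.124 0.138 0.142 0.143] xy [0.493 0.191 0.138]
   top rect mm [356.6 351. ] [ 25.7 453.7] 40.3 106
side brass [276.5 273.6] 57 z pct [-0.001  0.001  0.011  0.014] xy [0.47  0.095 0.001]
   top rect mm [459.6 107.8] [60.2 15. ] 11.8 13
side brass [230.9 325. ] 207 z pct [-0.002  0.004  0.009  0.012] xy [0.48  0.253 0.004]
   top rect mm [370.7 393.1] [178.  400.9] 34.8 60
side brass [210.9 297.5] 89 z pct [0.021 0.038 0.047 0.049] xy [0.54  0.234 0.038]
   top rect mm [380.9 377.3] [ 13.2 447.1] 47.8 22
side brass [262.4 311.9] 145 z pct [0.013 0.036 0.046 0.048] xy [0.434 0.205 0.036]
   top rect mm [434.8 202.5] [20.9  8.2] 17.4 41
```

View pics/c1.png

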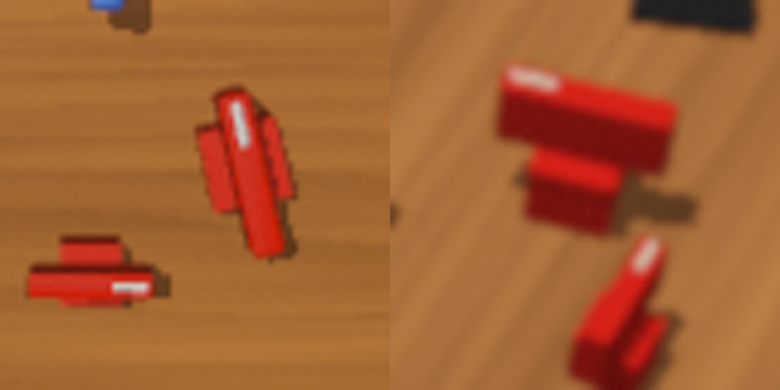

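View pics/c2.png

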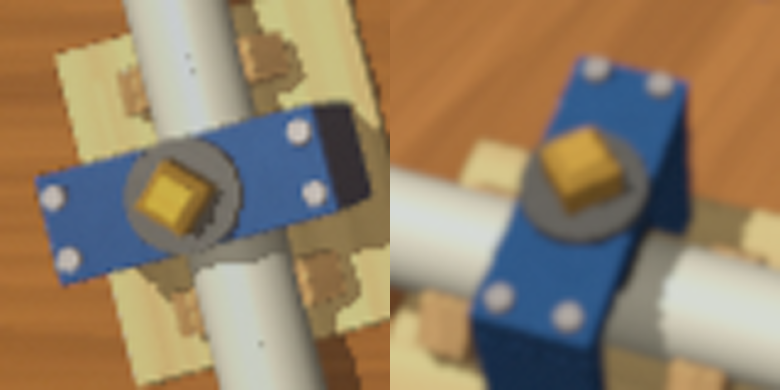

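Crop 1 shows that the larger red T-handle is the one at top-view pixel (290,271), with its white line at the upper end; the smaller red one at (258,292) is the decoy. Crop 2 shows the brass square on the collar, rotated relative to the bridge. Next I'll measure the poses precisely.

```bash
cat > m.py <<'E'
from h import *
def handle(n,p,D,c,r=28,zt=.07,dz=.008,ztop=.07):
    vu=np.argwhere(red(p)|mask(p,(0,0,150),(180,90,255)));vu=vu[np.hypot(vu[:,1]-c[0],vu[:,0]-c[1])<r]
    P=bydepth(n,vu[:,::-1],D);k=abs(P[:,2]-zt)<dz;vu=vu[k];z=np.median(P[k,2])
    Q=onplane(n,vu[:,::-1],z);r=cv2.minAreaRect((Q[:,:2]*1000).astype(np.float32))
    w,V=np.linalg.eigh(np.cov(Q[:,:2].T));a=np.degrees(np.arctan2(V[1,1],V[0,1]))
    return np.array(r[0]),r[1],z,(a+90)%180-90,Q[:,:2].mean(0)*1000,vu[:,::-1].mean(0)
def square(n,p,c,z,thr,r=22):
    g=cv2.resize(p[c[1]-r:c[1]+r,c[0]-r:c[0]+r],None,fx=8,fy=8,interpolation=cv2.INTER_CUBIC)
    h=cv2.cvtColor(g,cv2.COLOR_RGB2HSV);m=((h[...,0]>15)&(h[...,0]<30)&(h[...,1]>120)&(h[...,2]>thr)).astype(np.uint8)
    k,l,st,ce=cv2.connectedComponentsWithStats(m);i=1+np.argmax(st[1:,4])
    ct=max(cv2.findContours((l==i).astype(np.uint8),0,1)[0],key=cv2.contourArea)[:,0]
    uv=(ct+.5)/8-.5+np.array(c)-r;Q=onplane(n,uv,z)[:,:2]*1000
    R=cv2.minAreaRect(Q.astype(np.float32));return np.round(R[0],1),np.round(R[1],1),round(R[2],1),uv.min(0),uv.max(0),uv.mean(0)
E
python3 - <<'E'
from m import *
t=np.load("pics/top0.npz");s=np.load("pics/side0.npz")
H=[]
for n,f,c in(("top",t,(290,270)),("side",s,(329,213))):
    r=handle(n,f["p"],f["d"],c);H.append((n,r[5]));print(n,[np.round(x,3) for x in r])
print("tri bar top",tri(*H))
S=[]
for n,f,c in(("top",t,(157,245)),("side",s,(239,264))):
    V=cv2.cvtColor(f["p"],cv2.COLOR_RGB2HSV)[...,2];u,v=c
    print(n);print(V[v-10:v+12,u-12:u+13])
    for th in(120,150,165,180,190,200,210):
        try:r=square(n,f["p"],c,.141,th);print(th,r[0],r[1],r[2],r[5].round(1))
        except Exception as e:print(th,e)
E
```

```text
top [array([434.592, -97.63 ]), array([75.667, 16.093]), np.float64(0.069), np.float64(12.387), array([433.402, -98.   ]), array([290.969, 270.661])]
side [array([432.246, -93.85 ]), array([73.445, 22.427]), np.float64(0.069), np.float64(14.96), array([429.214, -94.25 ]), array([330.18 , 205.598])]
tri bar top (array([ 0.43166968, -0.09897603,  0.06299143]), np.float64(0.0018934793284567533))
top
[[201 202 202 184 163 160 141 136 134 124 119 120 120 120 121 119 118 118
  119 117 112  98 110 141 147]
 [169 160 141 131 136 132  96 113 121 120 120 120 119 119 121 121 119 118
  119 120 119 115  93  94 140]
 [134 140 141 143 129 116 110 116 119 119 120 112 104 116 118 119 120 121
  120 119 119 119 113  84  92]
 [143 145 143 144 122 116 119 118 117 136 145 134  99  96 104 117 119 120
  121 120 119 118 118 114  83]
 [143 143 143 137 115 119 120 119 118 159 157 151 143 123  95 102 110 118
  119 120 121 117 117 118 111]
 [143 143 143 125 115 119 120 118 147 168 159 155 154 149 132 107  95 102
  110 117 119 119 119 118 119]
 [142 143 134 113 117 117 118 127 164 182 191 179 160 155 151 146 131 
[... 3908 characters left out ...]
  97  94  94
   99 101 102 101  99  88  66]
 [107  96 100 102 103 102 102 103 102 100  97  97  98  99 101 101 101 101
  102 103 102 100  92  75  57]
 [117 100  95 100 102 102 103 102 101 100  98  99 101 102 103 102 102 102
  102 102 100  93  77  58  51]
 [129 112  97  95 100 102 102 103 103 103 102 102 102 103 103 103 103 102
  101  99  93  78  61  52  50]]
120 [495.2 190.1] [26.1 25.7] 60.2 [238.2 263. ]
150 [496.  189.4] [23.  23.6] 59.4 [238.1 262.5]
165 [496.6 188.9] [21.4 21.9] 59.2 [238.1 262.1]
180 [498.2 187.7] [18.9 16.5] 62.6 [237.6 261.3]
190 [498.  186.7] [15.4 14.1] 61.6 [237.9 260.8]
200 [498.1 185.9] [11.7 10.9] 60.3 [238.2 260.6]
210 attempt to get argmax of an empty sequence
```

```bash
cat > go.py <<'E'
import sys,numpy as np
from scipy.spatial.transform import Rotation as Ro
from plant import get_obs
o=get_obs();r=o["orientation"];R=Ro.from_euler("xyz",r,degrees=True).as_matrix()
ang=np.degrees(np.arctan2(R[1,2],R[0,2]))
print("clock",round(o["clock"],2),"tcp",o["tool_pos"].round(4),"toolx",R[:,0].round(4),"jawang",ang.round(2),"q",o["joint_pos"].round(1),"F",o["force"].round(1),"M",o["moment"].round(2),"open",round(o["opening"],4))
a=[float(x) for x in sys.argv[1:]]
p=o["tool_pos"]
for i in range(0,len(a)-1,3):
    t=np.array(a[i:i+3]);print("to",t,"tool shift cm",((t-p)@R*100).round(2));p=t
if len(a)%3==1: d=(a[-1]-ang+180)%360-180;print("spin rad",-np.radians(d).round(4))
E
python3 go.py .5 .3 .227 .434 -.098 .2 -77.6
```

```text
clock 0.1 tcp [0.2557 0.6242 0.2257] toolx [-4.0e-04 -1.5e-03 -1.0e+00] jawang -112.28 q [ 84.2  20.6   0.6  -0.  -70.1 -16.5] F [-0.2 -0.5 -0.3] M [-0.02 -0.01  0.05] open 0.0874
to [0.5   0.3   0.227] tool shift cm [-0.09 34.9  20.74]
to [ 0.434 -0.098  0.2  ] tool shift cm [ 2.76  8.98 39.33]
spin rad -0.6053
```

Emit:
{"method": "move_arm", "body": {
  "commands": [
    [[0,4.35,2.6,0],[0,4.35,2.6,0],[0,4.35,2.6,0],[0,4.35,2.6,0],[0,4.35,2.6,0],[0,4.35,2.6,0],[0,4.35,2.6,0],[0,4.35,2.6,0]]
  ]
}}

```text
clock: 0.9
tool_pos: [0.4965, 0.3027, 0.2265]
orientation: [-52.5, 90.0, -164.8]
force: [0.8, 0.1, -0.0]
opening: 0.0879
```

Emit:
{"method": "move_arm", "body": {
  "commands": [
    [[0,1,4.5,0],[0,1,4.5,0],[0,1,4.5,0],[0,1,4.5,0],[0,1,4.5,0],[0,1,4.5,0],[0,1,4.5,0],[0,1,4.5,0]]
  ],
  "jaw": 5
}}

```text
clock: 1.7
tool_pos: [0.4324, -0.0605, 0.2266]
orientation: [146.8, 90.0, 34.6]
force: [1.3, 0.1, 0.4]
opening: 0.05
```

Emit:
{"method": "move_arm", "body": {
  "commands": [
    [[0.5,0.5,1.5,-0.1],[0.5,0,0,-0.1],[0.5,0,0,-0.1],[0.5,0,0,-0.1],[0,0,0,-0.1],[0,0,0,-0.1],[0,0,0,0]]
  ]
}}

```text
clock: 2.4
tool_pos: [0.432, -0.0747, 0.2063]
orientation: [-102.9, 90.0, 179.3]
force: [0.5, 0.3, -0.6]
opening: 0.0498
```

```bash
python3 go.py .434 -.098 .15 .434 -.098 .037 -77.6
```

```text
clock 2.4 tcp [ 0.432  -0.0747  0.2063] toolx [-6.e-04  0.e+00 -1.e+00] jawang -77.83 q [ 16.1  -1.5 -29.2  -0.  -62.3  86.1] F [ 0.5  0.3 -0.6] M [-0.02 -0.03 -0.02] open 0.0498
to [ 0.434 -0.098  0.15 ] tool shift cm [ 5.63 -0.29  2.32]
to [ 0.434 -0.098  0.037] tool shift cm [1.13e+01 1.00e-02 0.00e+00]
spin rad -0.0039
```

Emit:
{"method": "move_arm", "body": {
  "commands": [
    [[2.8,-0.15,1.15,0],[2.8,-0.15,1.15,0],[3,0,0,0],[3,0,0,0],[2,0,0,0],[0,0,0,0]]
  ]
}}

```text
clock: 3.0
tool_pos: [0.432, -0.0982, 0.0682]
orientation: [-93.7, 89.7, -171.8]
force: [-1.1, -0.0, 0.7]
opening: 0.0503
```

```bash
python3 - <<'E'
from m import *
ims=[]
for n,u,v in(("top",290,270),("side",330,213)):
    p,d=snapshot(n);ims.append(crop(n,p,u,v,45,390,""))
cv2.imwrite("pics/g1.png",np.hstack(ims))
E
python3 go.py .434 -.098 .037 -77.6
```

```text
clock 3.1 tcp [ 0.4343 -0.0979  0.0709] toolx [-7.e-04 -4.e-04 -1.e+00] jawang -77.98 q [ 12.8   8.8 -39.2   0.  -42.   89.2] F [0.9 0.1 0. ] M [-0.06 -0.1   0.01] open 0.0499
to [ 0.434 -0.098  0.037] tool shift cm [ 3.39 -0.03  0.  ]
spin rad -0.0066
```

View pics/g1.png

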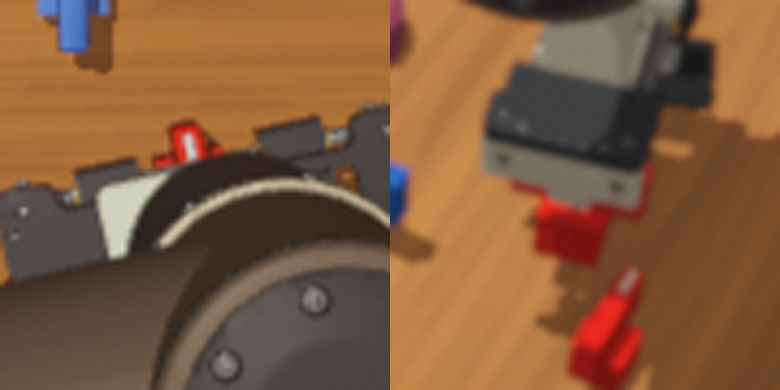

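The fingers straddle the larger red bar symmetrically and the small decoy is clear. I'll descend and grip.

Emit:
{"method": "move_arm", "body": {
  "commands": [
    [[1.2,0,0,0],[1.2,0,0,0],[0.7,0,0,-0.006],[0,0,0,0],[0,0,0,0]]
  ]
}}

```text
clock: 3.6
tool_pos: [0.4348, -0.0977, 0.0403]
orientation: [81.2, 89.9, 3.7]
force: [-0.4, -0.4, -0.4]
opening: 0.0499
```

Emit:
{"method": "move_arm", "body": {
  "commands": [
    [[0,0,0,0],[0,0,0,0],[0,0,0,0],[0,0,0,0],[0,0,0,0],[0,0,0,0]]
  ],
  "jaw": 0.5
}}

```text
clock: 4.2
tool_pos: [0.4341, -0.0978, 0.0395]
orientation: [-101.2, 90.0, -178.7]
force: [-0.1, 0.4, 1.0]
opening: 0.016
```

```bash
python3 go.py .434 -.098 .3
```

```text
clock 4.2 tcp [ 0.4341 -0.0978  0.0395] toolx [-2.e-04 -0.e+00 -1.e+00] jawang -77.56 q [ 12.8  11.8 -41.2  -0.  -37.   89.6] F [-0.1  0.4  1. ] M [-0.02  0.01  0.01] open 0.016
to [ 0.434 -0.098  0.3  ] tool shift cm [-2.605e+01 -2.000e-02  1.000e-02]
```

Emit:
{"method": "move_arm", "body": {
  "commands": [
    [[-2,0,0,0],[-4,0,0,0],[-4,0,0,0],[-4,0,0,0],[-4,0,0,0],[-2.5,0,0,0],[0,0,0,0]]
  ]
}}

```text
clock: 4.9
tool_pos: [0.436, -0.0978, 0.2482]
orientation: [82.6, 89.6, 5.0]
force: [0.3, -0.2, -2.0]
opening: 0.0161
```

```bash
python3 go.py .4982 .186 .25 -120.5
```

```text
clock 4.9 tcp [ 0.436  -0.0978  0.2482] toolx [ 6.6e-03  6.0e-04 -1.0e+00] jawang -77.53 q [ 12.8  -2.8 -24.8   0.1 -67.6  89.6] F [ 0.3 -0.2 -2. ] M [-0.05 -0.04 -0.01] open 0.0161
to [0.4982 0.186  0.25  ] tool shift cm [ -0.12  12.2  -26.36]
spin rad 0.7499
```

Emit:
{"method": "move_arm", "body": {
  "commands": [
    [[0,1.74,-3.77,0],[0,1.74,-3.77,0],[0,1.74,-3.77,0],[0,1.74,-3.77,0],[0,1.74,-3.77,0],[0,1.74,-3.77,0],[0,1.76,-3.74,0]]
  ]
}}

```text
clock: 5.6
tool_pos: [0.4959, 0.1874, 0.2432]
orientation: [-75.7, 89.9, -153.2]
force: [1.3, -1.1, -1.4]
opening: 0.0155
```

Emit:
{"method": "move_arm", "body": {
  "commands": [
    [[0,0,0,0.125],[0,0,0,0.125],[0,0,0,0.125],[0,0,0,0.125],[0,0,0,0.125],[0,0,0,0.125],[0,0,0,0],[0,0,0,0]]
  ]
}}

```text
clock: 6.4
tool_pos: [0.4961, 0.1857, 0.2436]
orientation: [-30.4, 89.9, -150.8]
force: [-0.8, 0.2, -1.2]
opening: 0.0161
```

```bash
python3 - <<'E'
from m import *
q=pix("side",[[.498,.186,.2]])[0].astype(int);p,d=snapshot("side");np.savez("pics/s1.npz",p=p,d=d)
a=crop("side",p,q[0],q[1],60,390,"")
p2,d2=snapshot("top");q2=pix("top",[[.498,.186,.2]])[0].astype(int);np.savez("pics/t1.npz",p=p2,d=d2)
cv2.imwrite("pics/g2.png",np.hstack([a,crop("top",p2,q2[0],q2[1],60,390,"")]));print(q,q2)
E
python3 go.py .4982 .186 .2 -120.5
```

```text
[236 241] [147 247]
clock 6.5 tcp [0.4963 0.1858 0.2441] toolx [-7.e-04 -4.e-04 -1.e+00] jawang -120.37 q [ 41.7   6.2 -15.9  -0.  -67.9  17.9] F [ 0.6 -0.1 -1.9] M [ 0.04  0.01 -0.03] open 0.0159
to [0.4982 0.186  0.2   ] tool shift cm [ 4.41  0.15 -0.12]
spin rad 0.0023
```

View pics/g2.png

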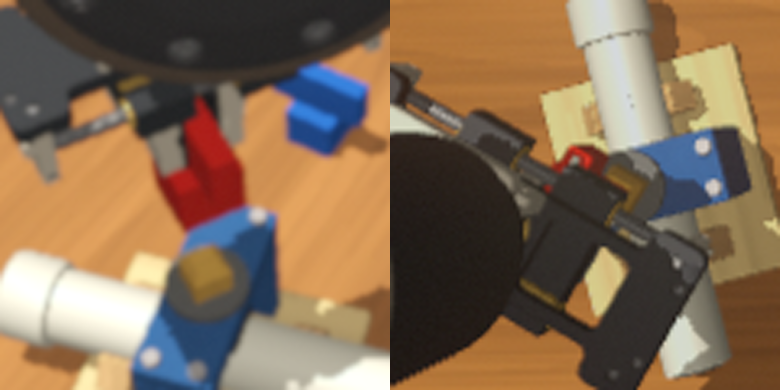

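The handle is held upright and square above the brass drive. I'll correct the x/y offset and lower in steps, checking force.

Emit:
{"method": "move_arm", "body": {
  "commands": [
    [[2,0.15,-0.12,0],[2,0,0,0],[1.9,0,0,0],[0,0,0,0],[0,0,0,0]]
  ]
}}

```text
clock: 7.0
tool_pos: [0.4986, 0.1861, 0.1858]
orientation: [16.3, 90.0, -104.1]
force: [-0.1, -0.7, -0.7]
opening: 0.0159
```

```bash
python3 go.py .4982 .186 .1585 -120.5
python3 - <<'E'
from m import *
p,d=snapshot("side");q=pix("side",[[.498,.186,.15]])[0].astype(int);np.savez("pics/s2.npz",p=p,d=d)
cv2.imwrite("pics/g3.png",crop("side",p,q[0],q[1],40,560,""))
vu=np.argwhere(red(p));vu=vu[np.hypot(vu[:,1]-q[0],vu[:,0]-q[1])<45]
P=bydepth("side",vu[:,::-1],d);P=P[(P[:,2]>.14)&(P[:,2]<.23)]
h=P[P[:,2]<.172] # hub faces in handle frame
b=np.radians(-30.5);u=np.array([np.cos(b),np.sin(b)]);w=np.array([-u[1],u[0]]);c=np.array([.4982,.186])
for z0 in np.arange(.142,.176,.006):
    k=P[abs(P[:,2]-z0)<.003][:,:2]-c;print(z0.round(3),len(k),"u",np.percentile(k@u*1e3,[2,50,98]).round(1),"w",np.percentile(k@w*1e3,[2,50,98]).round(1))
E
```

```text
clock 7.0 tcp [0.4986 0.1861 0.1858] toolx [-2.e-04 -7.e-04 -1.e+00] jawang -120.46 q [ 41.6   8.9 -20.7   0.  -60.4  17.9] F [-0.1 -0.7 -0.7] M [-0.   -0.04  0.03] open 0.0159
to [0.4982 0.186  0.1585] tool shift cm [ 2.73 -0.03  0.03]
spin rad 0.0007Traceback (most recent call last):
  File "<stdin>", line 9, in <module>
    return _quantile_unchecked(
        a, q, axis, out, overwrite_input, method, keepdims, weights)
    return _ureduce(a,
                    func=_quantile_ureduce_func,
    ...<5 lines>...
                    overwrite_input=overwrite_input,
                    method=method)
    r = func(a, **kwargs)
    result = _quantile(arr,
                       quantiles=q,
    ...<2 lines>...
                       out=out,
                       weights=wgt)
    slices_having_nans = np.isnan(arr[-1, ...])
                                  ~~~^^^^^^^^^
IndexError: index -1 is out of bounds for axis 0 with size 0
```

View pics/g3.png

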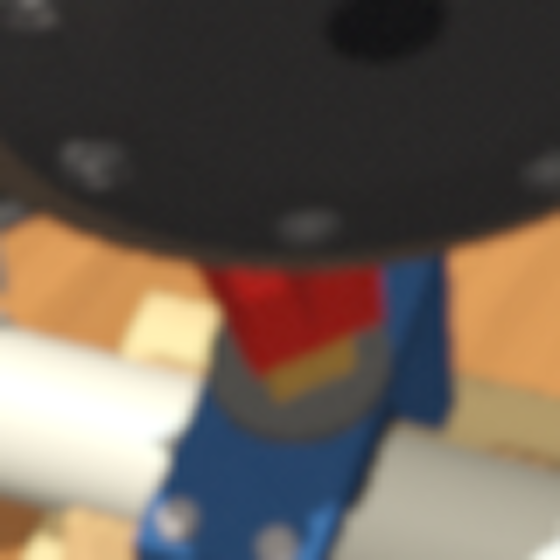

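The hub sits over the drive, its edges parallel to the drive's and its corner in line. I'll lower it onto the drive (7 pictures viewed so far).

Emit:
{"method": "move_arm", "body": {
  "commands": [
    [[0.5,-0.03,0.03,0],[0.4,0,0,0],[0.4,0,0,0],[0,0,0,0]]
  ]
}}

```text
clock: 7.45
tool_pos: [0.4979, 0.1859, 0.1721]
orientation: [-17.5, 90.0, -138.1]
force: [1.0, -0.4, -1.6]
opening: 0.016
```

```bash
python3 go.py .4982 .186 .1585 -120.5
```

```text
clock 7.45 tcp [0.4979 0.1859 0.1721] toolx [-4.e-04 -4.e-04 -1.e+00] jawang -120.53 q [ 41.6   9.6 -21.8   0.  -58.6  17.8] F [ 1.  -0.4 -1.6] M [ 0.01 -0.04 -0.  ] open 0.016
to [0.4982 0.186  0.1585] tool shift cm [ 1.36  0.02 -0.03]
spin rad -0.0004
```

Emit:
{"method": "move_arm", "body": {
  "commands": [
    [[0.3,0,0,0],[0.3,0,0,0],[0.2,0,0,0],[0,0,0,0]]
  ]
}}

```text
clock: 7.85
tool_pos: [0.4979, 0.1859, 0.1642]
orientation: [-12.6, 90.0, -133.1]
force: [0.2, -0.2, -1.6]
opening: 0.0161
```

Emit:
{"method": "move_arm", "body": {
  "commands": [
    [[0.2,0,0,0],[0.2,0,0,0],[0,0,0,0],[0,0,0,0]]
  ]
}}

```text
clock: 8.25
tool_pos: [0.498, 0.186, 0.1605]
orientation: [-23.9, 90.0, -144.5]
force: [0.3, 1.5, -0.5]
opening: 0.0159
```

```bash
python3 go.py .4982 .186 .1585 -120.5
```

```text
clock 8.25 tcp [0.498  0.186  0.1605] toolx [-1.e-04 -1.e-04 -1.e+00] jawang -120.53 q [ 41.6  10.2 -22.7  -0.  -57.   17.8] F [ 0.3  1.5 -0.5] M [-0.04 -0.04  0.03] open 0.0159
to [0.4982 0.186  0.1585] tool shift cm [ 0.2   0.02 -0.01]
spin rad -0.0005
```

Sliding freely. The last 2 mm go in small steps until contact.

Emit:
{"method": "move_arm", "body": {
  "commands": [
    [[0.15,0,0,0],[0,0,0,0],[0,0,0,0]]
  ]
}}

```text
clock: 8.55
tool_pos: [0.498, 0.186, 0.159]
orientation: [-13.1, 90.0, -133.6]
force: [0.1, 0.3, -1.7]
opening: 0.0165
```

Emit:
{"method": "move_arm", "body": {
  "commands": [
    [[0.1,0,0,0],[0,0,0,0],[0,0,0,0]]
  ]
}}

```text
clock: 8.85
tool_pos: [0.4982, 0.1861, 0.1585]
orientation: [145.4, 90.0, 24.9]
force: [-1.9, -0.2, 3.8]
opening: 0.016
```

Emit:
{"method": "move_arm", "body": {
  "commands": [
    [[0.05,0,0,0],[0,0,0,0],[0,0,0,0]]
  ]
}}

```text
clock: 9.15
tool_pos: [0.4982, 0.1861, 0.1585]
orientation: [140.9, 90.0, 20.3]
force: [-3.8, -0.4, 8.0]
opening: 0.0157
```

The handle is fully home: contact at TCP z 0.1585, just where predicted, and the vertical force is rising. Now I'll turn it clockwise.

Emit:
{"method": "move_arm", "body": {
  "commands": [
    [[0,0,0,0.05],[0,0,0,0.05],[0,0,0,0.05],[0,0,0,0.05],[0,0,0,0.05],[0,0,0,0.05],[0,0,0,0.05],[0,0,0,0.05]]
  ]
}}

```text
clock: 9.95
tool_pos: [0.4987, 0.1861, 0.1584]
orientation: [151.9, 89.9, 8.4]
force: [-0.0, -0.7, 5.2]
opening: 0.0155
```

```bash
python3 go.py .4982 .186 .1585 -120.5
```

```text
clock 9.95 tcp [0.4987 0.1861 0.1584] toolx [ 1.6e-03  2.0e-04 -1.0e+00] jawang -143.53 q [ 41.6  10.4 -22.9   0.1 -56.7  -5.2] F [-0.  -0.7  5.2] M [-0.55  0.15  0.1 ] open 0.0155
to [0.4982 0.186  0.1585] tool shift cm [-0.01 -0.02  0.05]
spin rad -0.4019
```

Emit:
{"method": "move_arm", "body": {
  "commands": [
    [[0,0,0,0.05],[0,0,0,0.05],[0,0,0,0.05],[0,0,0,0],[0,0,0,0]]
  ]
}}

```text
clock: 10.45
tool_pos: [0.4988, 0.1861, 0.1584]
orientation: [159.9, 89.9, 7.9]
force: [-0.3, -0.9, 5.8]
opening: 0.0158
```

```bash
python3 go.py .4982 .186 .1585 -120.5
```

```text
clock 10.45 tcp [0.4988 0.1861 0.1584] toolx [ 1.7e-03  2.0e-04 -1.0e+00] jawang -152.02 q [ 41.6  10.4 -22.9   0.1 -56.7 -13.7] F [-0.3 -0.9  5.8] M [-0.6   0.08 -0.06] open 0.0158
to [0.4982 0.186  0.1585] tool shift cm [-0.01 -0.02  0.06]
spin rad -0.5502
```

Emit:
{"method": "move_arm", "body": {
  "commands": [
    [[0,0,0,0.05],[0,0,0,0.05],[0,0,0,0],[0,0,0,0]]
  ]
}}

```text
clock: 10.85
tool_pos: [0.4988, 0.1861, 0.1585]
orientation: [164.7, 89.9, 6.9]
force: [0.4, -1.6, 5.1]
opening: 0.0157
```

```bash
python3 go.py .4982 .186 .1585 -120.5
```

```text
clock 10.85 tcp [0.4988 0.1861 0.1585] toolx [ 1.8e-03  2.0e-04 -1.0e+00] jawang -157.76 q [ 41.6  10.4 -22.9   0.1 -56.7 -19.4] F [ 0.4 -1.6  5.1] M [-0.58  0.01 -0.01] open 0.0157
to [0.4982 0.186  0.1585] tool shift cm [-0.   -0.02  0.06]
spin rad -0.6502
```

Emit:
{"method": "move_arm", "body": {
  "commands": [
    [[0,0,0,0.05],[0,0,0,0.05],[0,0,0,0],[0,0,0,0]]
  ]
}}

```text
clock: 11.25
tool_pos: [0.4989, 0.1861, 0.1585]
orientation: [170.1, 89.9, 6.6]
force: [0.5, -1.5, 4.9]
opening: 0.0159
```

```bash
python3 go.py .4982 .186 .1585 -120.5
```

```text
clock 11.25 tcp [0.4989 0.1861 0.1585] toolx [ 1.8e-03  2.0e-04 -1.0e+00] jawang -163.49 q [ 41.6  10.4 -22.9   0.1 -56.6 -25.1] F [ 0.5 -1.5  4.9] M [-0.6   0.02 -0.06] open 0.0159
to [0.4982 0.186  0.1585] tool shift cm [-0.01 -0.01  0.07]
spin rad -0.7503
```

Emit:
{"method": "move_arm", "body": {
  "commands": [
    [[0,0,0,0.05],[0,0,0,0.05],[0,0,0,0]]
  ]
}}

```text
clock: 11.55
tool_pos: [0.4986, 0.1856, 0.1585]
orientation: [144.3, 89.9, -25.0]
force: [0.0, -2.6, 7.2]
opening: 0.0161
```

```bash
python3 go.py .4982 .186 .1585 -120.5
```

```text
clock 11.55 tcp [0.4986 0.1856 0.1585] toolx [ 1.3e-03 -6.0e-04 -1.0e+00] jawang -169.3 q [ 41.6  10.4 -22.9   0.1 -56.7 -31. ] F [ 0.  -2.6  7.2] M [-1.18  0.27 -0.04] open 0.0161
to [0.4982 0.186  0.1585] tool shift cm [-0.   -0.04  0.03]
spin rad -0.8517
```

Emit:
{"method": "move_arm", "body": {
  "commands": [
    [[0,0,0,0.05],[0,0,0,0.05],[0,0,0,0]]
  ]
}}

```text
clock: 11.85
tool_pos: [0.4984, 0.1854, 0.1585]
orientation: [122.8, 89.9, -52.2]
force: [-1.8, -3.3, 8.4]
opening: 0.0166
```

```bash
python3 go.py .4982 .186 .1585 -120.5
```

```text
clock 11.85 tcp [0.4984 0.1854 0.1585] toolx [ 9.0e-04 -1.2e-03 -1.0e+00] jawang -174.95 q [ 41.6  10.3 -22.9   0.1 -56.7 -36.6] F [-1.8 -3.3  8.4] M [-1.33  0.64  0.79] open 0.0166
to [0.4982 0.186  0.1585] tool shift cm [-0.   -0.06  0.01]
spin rad -0.9504
```

Emit:
{"method": "move_arm", "body": {
  "commands": [
    [[0,0,0,0.05],[0,0,0,0.05],[0,0,0,0]]
  ]
}}

```text
clock: 12.15
tool_pos: [0.4984, 0.1857, 0.1585]
orientation: [144.2, 89.9, -36.4]
force: [-2.6, -3.3, 7.9]
opening: 0.0176
```

```bash
python3 go.py .4982 .186 .1585 -120.5
```

```text
clock 12.15 tcp [0.4984 0.1857 0.1585] toolx [ 1.e-03 -8.e-04 -1.e+00] jawang 179.33 q [ 41.6  10.3 -22.9   0.1 -56.7 -42.3] F [-2.6 -3.3  7.9] M [-0.77  0.84  0.94] open 0.0176
to [0.4982 0.186  0.1585] tool shift cm [-0.   -0.03  0.02]
spin rad -1.0501
```

The screw has seated: the moment rose to 0.8–0.9 N m and the jaws began to pry open. I'll back off slowly, with averaged moments, to find the handle's true stop angle and the free play. Meanwhile I'll measure the clamp yaw from the first picture.

```bash
cat > mz.py <<'E'
import numpy as np
from scipy.spatial.transform import Rotation as Ro
from plant import *
L=[]
for i in range(6):
    snapshot("top");o=get_obs();R=Ro.from_euler("xyz",o["orientation"],degrees=True).as_matrix()
    L.append([np.degrees(np.arctan2(R[1,2],R[0,2]))%360-360,o["moment"][2],o["opening"]*1e3,*o["force"],o["tool_pos"][2]*1e3])
L=np.array(L);print("clock",round(o["clock"],2),"jaw %.2f Mz %.3f open %.2f F %.1f %.1f %.1f z %.1f"%tuple(L.mean(0)),"sd",L[:,:3].std(0).round(2))
E
python3 mz.py
python3 - <<'E'
from m import *
f=np.load("pics/top0.npz");p,d=f["p"],f["d"]
m=mask(p,(105,120,40),(125,255,200));vu=np.argwhere(m);P=bydepth("top",vu[:,::-1],d)
k=(abs(P[:,2]-.113)<.006)&(np.hypot(P[:,0]-.498,P[:,1]-.186)<.1)
Q=onplane("top",vu[k][:,::-1],.113)[:,:2]*1000;print("bridge",k.sum(),cv2.minAreaRect(Q.astype(np.float32)))
E
```

```text
clock 12.45 jaw -180.57 Mz 0.959 open 17.59 F -2.1 -2.3 7.4 z 158.5 sd [0.01 0.05 0.16]
bridge 660 ((497.9568786621094, 184.5570068359375), (46.51078796386719, 124.07423400878906), 14.228360176086426)
```

Emit:
{"method": "move_arm", "body": {
  "commands": [
    [[0,0,0,-0.05],[0,0,0,-0.05]]
  ]
}}

```text
clock: 12.65
tool_pos: [0.4983, 0.1859, 0.1584]
orientation: [167.6, 89.9, -7.2]
force: [-3.1, 0.1, 7.9]
opening: 0.0165
```

```bash
python3 mz.py
```

```text
clock 12.95 jaw -174.85 Mz 0.221 open 16.29 F -2.5 -1.1 7.4 z 158.4 sd [0.1  0.04 0.16]
```

Emit:
{"method": "move_arm", "body": {
  "commands": [
    [[0,0,0,-0.03]]
  ]
}}

```text
clock: 13.05
tool_pos: [0.4983, 0.1862, 0.1584]
orientation: [-163.5, 89.9, 23.3]
force: [-3.8, 0.7, 7.9]
opening: 0.016
```

```bash
python3 mz.py
```

```text
clock 13.35 jaw -173.17 Mz 0.116 open 16.01 F -3.4 -0.5 7.5 z 158.4 sd [0.06 0.04 0.21]
```

Emit:
{"method": "move_arm", "body": {
  "commands": [
    [[0,0,0,-0.03]]
  ]
}}

```text
clock: 13.45
tool_pos: [0.4982, 0.1863, 0.1584]
orientation: [-152.6, 89.9, 35.9]
force: [-3.9, 0.1, 7.1]
opening: 0.0158
```

```bash
python3 mz.py
```

```text
clock 13.75 jaw -171.46 Mz 0.027 open 15.83 F -3.3 0.2 7.4 z 158.4 sd [0.06 0.05 0.15]
```

Emit:
{"method": "move_arm", "body": {
  "commands": [
    [[0,0,0,-0.05]]
  ]
}}

```text
clock: 13.85
tool_pos: [0.4985, 0.1865, 0.1585]
orientation: [-158.9, 89.9, 32.5]
force: [0.1, -0.9, 4.4]
opening: 0.0158
```

```bash
python3 mz.py
```

```text
clock 14.15 jaw -168.57 Mz 0.067 open 15.84 F -1.2 0.3 6.1 z 158.4 sd [0.1  0.02 0.16]
```

Emit:
{"method": "move_arm", "body": {
  "commands": [
    [[0,0,0,-0.05]]
  ]
}}

```text
clock: 14.25
tool_pos: [0.4988, 0.1866, 0.1584]
orientation: [-163.2, 89.9, 31.1]
force: [-1.0, -0.2, 5.4]
opening: 0.0158
```

```bash
python3 mz.py
```

```text
clock 14.55 jaw -165.72 Mz 0.026 open 15.89 F -0.3 0.6 5.4 z 158.4 sd [0.1  0.04 0.1 ]
```

Emit:
{"method": "move_arm", "body": {
  "commands": [
    [[0,0,0,-0.05]]
  ]
}}

```text
clock: 14.65
tool_pos: [0.4987, 0.1866, 0.1584]
orientation: [-162.8, 89.9, 34.3]
force: [-1.3, 1.1, 6.0]
opening: 0.0157
```

```bash
python3 mz.py
```

```text
clock 14.95 jaw -162.86 Mz 0.037 open 15.88 F -1.1 0.4 5.6 z 158.4 sd [0.09 0.03 0.16]
```

Emit:
{"method": "move_arm", "body": {
  "commands": [
    [[0,0,0,-0.05]]
  ]
}}

```text
clock: 15.05
tool_pos: [0.4987, 0.1866, 0.1584]
orientation: [-164.2, 89.9, 35.7]
force: [-1.5, 1.6, 5.7]
opening: 0.0163
```

```bash
python3 mz.py
```

```text
clock 15.35 jaw -159.99 Mz 0.014 open 15.81 F -1.4 0.7 5.7 z 158.4 sd [0.1  0.03 0.15]
```

The stop's handle angle (bar flush in the jaws) is about jaw −173.5°, so the drive's seat is about −168.5°. A quarter turn back plus 5° of lag puts the jaw at about −73°.

Emit:
{"method": "move_arm", "body": {
  "commands": [
    [[0,0,0,-0.06],[0,0,0,-0.06],[0,0,0,-0.06],[0,0,0,-0.06],[0,0,0,-0.06],[0,0,0,-0.06],[0,0,0,-0.06],[0,0,0,-0.06]]
  ]
}}

```text
clock: 16.15
tool_pos: [0.4981, 0.1866, 0.1584]
orientation: [-174.1, 89.9, 53.5]
force: [-3.5, 1.7, 8.4]
opening: 0.0158
```

```bash
python3 go.py -73
```

```text
clock 16.15 tcp [0.4981 0.1866 0.1584] toolx [ 7.e-04  1.e-03 -1.e+00] jawang -132.43 q [ 41.7  10.3 -22.9  -0.  -56.7   5.9] F [-3.5  1.7  8.4] M [ 0.6   1.84 -0.14] open 0.0158
spin rad -1.0372
```

Emit:
{"method": "move_arm", "body": {
  "commands": [
    [[0,0,0,-0.06],[0,0,0,-0.06],[0,0,0,-0.06],[0,0,0,-0.06],[0,0,0,-0.06],[0,0,0,-0.06],[0,0,0,-0.06],[0,0,0,-0.06]]
  ]
}}

```text
clock: 16.95
tool_pos: [0.4976, 0.1863, 0.1584]
orientation: [-150.7, 90.0, 104.4]
force: [-6.5, 1.2, 9.8]
opening: 0.0159
```

```bash
python3 go.py -73
```

```text
clock 16.95 tcp [0.4976 0.1863 0.1584] toolx [-1.e-04  5.e-04 -1.e+00] jawang -104.93 q [ 41.7  10.3 -22.9  -0.  -56.7  33.4] F [-6.5  1.2  9.8] M [ 0.4   2.62 -0.08] open 0.0159
spin rad -0.5573
```

Emit:
{"method": "move_arm", "body": {
  "commands": [
    [[0,0,0,-0.06],[0,0,0,-0.06],[0,0,0,-0.06],[0,0,0,-0.06],[0,0,0,-0.06],[0,0,0,-0.06],[0,0,0,-0.06]]
  ]
}}

```text
clock: 17.65
tool_pos: [0.4976, 0.1859, 0.1584]
orientation: [-57.1, 90.0, -138.0]
force: [-5.2, -0.6, 10.2]
opening: 0.0161
```

```bash
python3 go.py -73;python3 mz.py
```

```text
clock 17.65 tcp [0.4976 0.1859 0.1584] toolx [-3.e-04 -2.e-04 -1.e+00] jawang -80.86 q [ 41.6  10.3 -22.9   0.  -56.8  57.5] F [-5.2 -0.6 10.2] M [-0.38  2.18 -0.07] open 0.0161
spin rad -0.1372
clock 17.95 jaw -80.91 Mz 0.016 open 15.77 F -5.0 -0.8 9.6 z 158.4 sd [0.12 0.03 0.13]
```

Emit:
{"method": "move_arm", "body": {
  "commands": [
    [[0,0,0,-0.05],[0,0,0,-0.05],[0,0,0,-0.037],[0,0,0,0],[0,0,0,0],[0,0,0,0]]
  ]
}}

```text
clock: 18.55
tool_pos: [0.4979, 0.1858, 0.1584]
orientation: [28.3, 90.0, -44.8]
force: [-3.2, -0.7, 8.6]
opening: 0.016
```

```bash
python3 mz.py; python3 go.py -73
python3 - <<'E'
from m import *
ims=[]
for n,r in(("side",65),("top",75)):
    p,d=snapshot(n);q=pix(n,[[.498,.186,.14]])[0].astype(int);ims.append(crop(n,p,q[0],q[1],r,390,""))
    if n=="side":cv2.imwrite("pics/fs.png",cv2.cvtColor(p,cv2.COLOR_RGB2BGR))
cv2.imwrite("pics/g4.png",np.hstack(ims))
E
```

```text
clock 18.85 jaw -73.14 Mz 0.067 open 15.77 F -4.1 -0.8 9.2 z 158.4 sd [0.   0.03 0.16]
clock 18.85 tcp [0.4979 0.1859 0.1584] toolx [ 2.e-04 -3.e-04 -1.e+00] jawang -73.14 q [ 41.6  10.3 -22.9   0.  -56.7  65.2] F [-4.8 -0.4  8.7] M [-0.45  1.7   0.08] open 0.0155
spin rad -0.0025
```

View pics/g4.png

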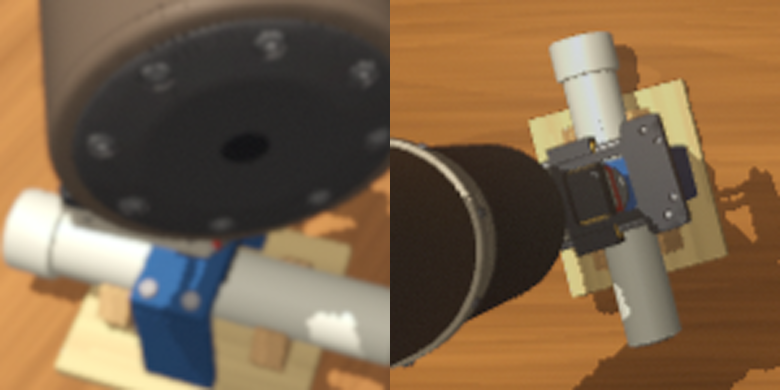

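View pics/fs.png

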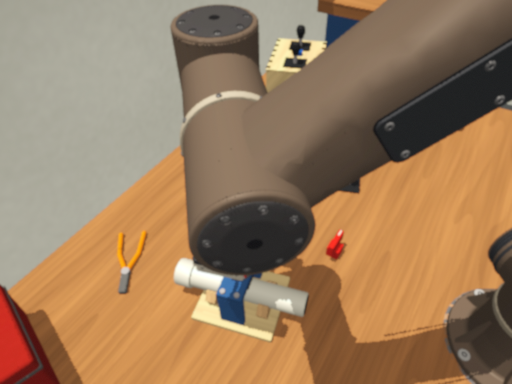

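The handle is still at home height and gripped (opening 15.8 mm). In the last view the clamp, pliers and small decoy at (336,243) haven't moved. I'll hand it in.

```bash
python3 -c "
from plant import *
print(close_job())"
```

```text
the job is handed in; nothing more can be done
None
```

I fitted the larger red T-handle fully home on the drive, turned it clockwise to the stop, then backed it off an estimated quarter turn. The job was handed in at about 19 s, still gripping the handle and pressing it down lightly.

**Checks that agreed**
- **Fit:** the handle touched down at a tool height of 158.5 mm, exactly as predicted, and was still at 158.4 mm at the end with about 9 N of downward press.
- **Seat:** the wrist moment rose from about 0.1 to 0.96 N m, with the handle stopped at a jaw angle of about −173.5°.
- **Back-off:** the jaw ended at −73.1°. Allowing for about 5° of play each way, that leaves the screw about 90° off the seat.

**Not confirmed**
- **Screw angle:** it is worked out from the handle, not seen, because the handle and arm hide the drive. At rest the moment did not clearly show where the free play ended on the way back, so I used the stated play.
- **Seat angle:** if the drive sits square to the bridge when seated (14.2° by camera), the seat would be about 3° away from my estimate. I ended within half a degree of the felt value.
- **Bystanders:** in the last picture the pliers and the small red handle look unmoved. The arm hid most of the others, but it met no unexpected force on its way.

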